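Unscrew the cap of a clamped sample jar

TASK

Unscrew the blue cap of the sample jar that is held in the bench clamp: turn it anticlockwise, regrasping as often as needed, until the thread is free, without forcing it, then lift it away. Set the cap down gently, right way up (open side down) and flat on the floor of the white tray, let go, and leave the other things on the bench where they are.

Things in the scene. Friction and masses are not known exactly. Their poses are not given: they have to be found in the camera images.
- cap_centre (a point): Centre (half-way up, on the axis) of the blue ribbed screw cap, loose, 60 mm across, 31 mm high, about 60 g, closed top, open below; z up along its axis. At the start it is screwed fully down, top 113 mm above the bench, lower edge on the jar's shoulder at 82 mm. Anticlockwise seen from above unscrews it; it rises 15 mm per turn (2.4 mm per rad). Turning is light, about 0.1 N m.
- jar: Clear glass sample jar, 74 mm across, fixed in a grey bench clamp 124 x 124 mm; jar and clamp do not move or turn. Origin at the bench under the jar's axis, z up; the threaded neck (48 mm over the thread) runs from 82 to 109 mm above the origin. Its yaw says nothing about the thread.
- jar_rim (a point): Centre of the jar's rim, on its axis, 109 mm above the bench. The cap has 1 to 1.5 mm of axial play on the thread. It comes free after some 1.05 to 1.25 turns; how many cannot be seen: until then it resists a straight pull of a few newtons, afterwards it lifts off. Hard pulling only strains the thread.
- tray_floor (a point): Centre of the upper face of the floor of the white square tray, 4 mm above the bench; the tray is fixed, 130 x 130 mm outside, 122 x 122 mm inside, its rim 12 mm above the bench; x and y axes along its sides.
- bottle_c: Bystander: small round bottle with a blue cap, pink inside, 56 mm across, 102 mm high; loose; origin at the centre of its underside.
- beaker_small: Bystander: clear plastic beaker, 74 mm across, 90 mm high; loose; origin at the centre of its underside.
- rack_orange: Bystander: orange tube rack 78 x 146 mm, 62 mm high; loose; origin at the centre of its underside.
- plate_0: Bystander: round culture dish, 91 mm across, 15 mm high; loose; origin at the centre of its underside.
Not all that is in view belongs to the job. There is more than one size of the part that bears cap_centre; the job needs the middle-sized.

How it is judged:
On the way, in this order (a step that is already met when the one before it is completed fails the run):
1. the cap has been turned up the thread by at least 12 mm and is still on the neck, upright (z of cap_centre in the frame of jar between 0.1095 and 0.127 m and horizontal distance between cap_centre and jar_rim below 0.006 m), for 0.1 s.
2. the cap is lifted clear above the jar's neck (z of cap_centre in the frame of jar above 0.13 m), for 0.1 s.
At the end, for the whole second after the job is handed in: The cap stands right way up (within 0.1 rad) and flat on the floor of the tray, wholly inside its rim (its axis within 40 mm of the tray's centre), released and at rest; the bystanders are within 30 mm of where they stood (horizontal distance between cap_centre and tray_floor below 0.04 m and z of cap_centre in the frame of tray_floor below 0.0195 m and angle between cap_centre's own z axis and vertical below 0.1 rad and linear speed of cap below 0.01 m/s and contact force between the fingers and cap below 0.05 N); the robot touches nothing.
It fails at once if the cap was forced: more than 60 N between cap and jar (contact force between cap and jar above 60 N).
It fails at once if the cap was dropped or flung (faster than 0.6 m/s out of the fingers) (linear speed of cap above 0.6 m/s and contact force between the fingers and cap below 0.05 N).
It fails at once if a bystander (small bottle, beaker, orange rack or culture dish) was moved more than 30 mm (distance of any of bottle_c, beaker_small, rack_orange, plate_0 from where it was at the start of the episode above 0.03 m).
It also fails if it takes over 70 s, if anything falls off the work surface, if the arm or the gripper's body presses on something with over 40 N, if the wrist force passes 120 N, or if a joint passes its speed limit or range.

ROBOT

A 6-joint arm with a two-finger parallel gripper is mounted at the origin on a cart in front of the work surface, level with it; the furniture and walls round the work are solid. World frame = base frame: x ahead of the robot, y to its left, z up, the work surface at z = 0. Lengths are in m, angles in rad, forces in N, time in s.
With the tool pointing down it reaches from about 0.35 to 0.775 m from the base axis. Payload 5.5 kg.
Tool frame: the origin (TCP) lies on the centre line of the jaws, within the pads' length; the fingertips stand 11 mm ahead of it and the grasp point (between the pads) lies 8 mm behind it; z points along the fingers, y is the direction in which the jaws open and shut (so a half turn about z gives the same grasp; the last joint's range is limited). The gripper opens to 85 mm and grips with 20 to 120 N. Pads are 22 mm wide; open, the fingers measure 114 mm over their backs; the gripper's body (76 mm by 85 mm) begins 54 mm behind the grasp point. The pads swing forward as they close: fully open they stand 13 mm farther back than shut.
Start: joints at [-1.317, 0.313, 0.046, 1.304, 0, 1.431], TCP at [0.221, -0.531, 0.242] pointing down, gripper open.
Joint ranges: [-2.76, 2.76], [-0.86, 1.69], [-1.03, 1.26], [-2.2, 2.34], [-1.47, 1.5], [-3.14, 3.14]. Speed limits (rad/s): [2.57, 2.57, 3.14, 3.14, 3.14, 3.14].

INTERFACE

Orientations are given as a unit quaternion [w, x, y, z].
In Python, from workcell import env, imaging, order gives the robot as it stands. The module is installed in compiled form; this text tells all that it offers.
- The arm moves only by the tool move_arm, never from a script. Its argument "deltas" is one flat list of numbers, 7 for each row, row after row: the gripper's target within -1 to 1 (shut at 1, half-way at 0, fully open at -1), then the shift along the tool's x, y, z in m, then the turn, a rotation vector about the tool's x, y, z in degrees. In form: [jaw, tx, ty, tz, ax, ay, az, jaw, tx, ty, tz, ax, ay, az, ...]. A call has 1 to 10 rows; each row shifts and turns the commanded pose from where the row before left it, along the tool's axes as they then stand; what a row does not reach is not made up. A row lasts 1/8 s, in which the tool goes at most 62.5 mm and 10.7 degrees, less where a joint would pass 70% of its speed; a pose out of reach is approached as far as the arm can. A call is refused whole if a number of a shift passes 0.0625 or a number of a turn 10.7, either way. A call with a gripper value outside its range is refused whole. The fingers move at their own pace and stop on an object; "squeeze" is the grip in N (left out, the last holds). Time passes only in rows, so rows that do not move let the fingers close. It gives the time, the measured TCP pose, the force and the opening at its end, in the units of the state.
- env.get_state(): the state, without advancing time (a new reading comes with each control period).
- imaging.read_camera(name): name is "side" or "top"; returns a dict with "img" (400x640x3 uint8, red, green, blue), "z_map" (400x640 float32, m along the optical axis (not along the pixel's ray), 0 where there is no reading), "fx", "fy", "cx", "cy" (pixels), "rvec" (rotation vector, rad) and "tvec" (3), from world to camera coordinates, as OpenCV has them. Camera axes: x right, y down, z forward; pixel columns grow to the right and rows downward; lengths in m; the calibration is good to about 2 mm. A picture is of the moment at which its call begins.
- order.hand_in(): hands the job in, once; it reports no verdict.
Trained networks look in a picture, given as the dict that the camera call returned (one of the last four; its "shot" number tells which), for a name from the list of things; names that differ only in an ending like _2 or _b are one class to them, and where a whole thing is asked for, a point or a joint stands for the part that bears it (a point fixed in the world has none). Each returns a list of dicts, best first, with "confidence" (0 to 1); they miss things now and then, are a little off and sometimes report something else, mostly with a low value. They report only what shows in the picture. A call takes as long as a camera call. They do not tell look-alikes from the thing itself.
- imaging.recognise(picture, thing): "centre" ([column, row] in pixels, amid what is visible of it).
- imaging.cut_out(picture, thing): "mask" (400x640 bool, what is visible of it) and "centre" ([column, row] in pixels, amid what is visible of it).
The state is a dict: "clock": time; "joint_pos": joint angles; "qvel": joint speeds; "tau": joint torques, N m; "tcp_pos": TCP position; "orientation": TCP orientation; "wrist_force": force on the tool from outside, world axes, zero at the start; "ft_torque": the same for the moment, N m; "finger_gap": finger opening in m.
Only numpy, scipy, OpenCV 4.12 (cv2) and the standard library are available. Lean on these libraries where they do the work, as an engineer would, in place of code of your own. Each camera call takes 0.05 s, during which the arm holds its last target.

## Working session

There is one attempt and no reset: what is moved stays moved. The work goes in short steps, Python scripts to look and compute and a tool call to move; the robot and the scene stay as the last step left them, time stands still between calls to the robot, and variables do not carry over. Pictures are saved under pics/ and viewed, and the job is handed in when it is done.

Besides the shell and the picture viewer there is one more tool, called after "Request:" by a JSON object that holds its "op" and its "data". move_arm: Moves the arm, as the interface text tells. Its arguments: {"type":"object","properties":{"deltas":{"type":"array"},"squeeze":{"type":"number"}},"required":["deltas"]}

```bash
mkdir -p pics; cat > h.py <<'E'
import numpy as np, cv2
from workcell import env, imaging, order
def shot(n):
    return imaging.read_camera(n)
def save(p,f): cv2.imwrite('pics/'+f,cv2.cvtColor(p['img'],cv2.COLOR_RGB2BGR))
def cloud(p,mask=None):
    R,_=cv2.Rodrigues(np.array(p['rvec'],float)); t=np.array(p['tvec'],float).ravel()
    z=p['z_map']; v,u=np.nonzero((z>0)&(mask if mask is not None else True))
    d=z[v,u]; c=np.stack([(u-p['cx'])/p['fx']*d,(v-p['cy'])/p['fy']*d,d],1)
    return (c-t)@R, u, v
def proj(p,X):
    K=np.array([[p['fx'],0,p['cx']],[0,p['fy'],p['cy']],[0,0,1.]])
    return cv2.projectPoints(np.array(X,float).reshape(-1,1,3),np.array(p['rvec'],float),np.array(p['tvec'],float),K,None)[0].reshape(-1,2)
E
python3 - <<'E'
from h import *
print(env.get_state())
for n in ['top','side']:
    p=shot(n); save(p,n+'0.png')
    for th in ['cap_centre','jar','tray_floor','bottle_c','beaker_small','rack_orange','plate_0']:
        try:
            for r in imaging.cut_out(p,th)[:4]:
                P,u,v=cloud(p,r['mask'])
                print(n,th,round(r['confidence'],2),np.round(r['centre']),r['mask'].sum(),np.round(np.median(P,0),3),np.round(np.percentile(P,3,axis=0),3),np.round(np.percentile(P,97,axis=0),3))
        except Exception as e: print(n,th,e)
E
```

```text
{'clock': 0.0, 'joint_pos': array([-1.31658515e+00,  3.14006911e-01,  4.49388431e-02,  1.30361471e+00,
        1.67676188e-05,  1.43118870e+00]), 'qvel': array([-3.59860229e-04, -1.02318304e-03, -5.69058716e-04, -6.62674221e-04,
        1.63625670e-03, -9.92142541e-05]), 'tau': array([-1.86922640e-03, -4.80633438e+01,  2.98528075e+01,  1.96279655e-02,
       -3.34478127e-04,  1.26929515e-05]), 'tcp_pos': array([ 0.22049822, -0.53048323,  0.24138876]), 'orientation': array([-9.42159326e-04,  9.80675469e-01,  1.95639299e-01, -4.56489762e-05]), 'wrist_force': array([-1.27563008,  0.50605667,  0.65525923]), 'ft_torque': array([-0.01644407, -0.00557074, -0.0202509 ]), 'finger_gap': 0.08536240163159498}
top cap_centre 0.78 [274. 196.] 331 [0.529 0.128 0.113] [0.505 0.102 0.089] [0.556 0.155 0.117]
top cap_centre 0.64 [256. 252.] 513 [0.361 0.19  0.04 ] [0.327 0.155 0.021] [0.395 0.224 0.045]
top cap_centre 0.35 [324. 138.] 517 [ 0.722 -0.029  0.027] [ 0.677 -0.061 -0.001] [0.743 0.004 0.091]
top jar 0.84 [285. 198.] 1069 [0.524 0.116 0.013] [0.469 0.067 0.007] [0.593 0.193 0.074]
top tray_
[... 1118 characters left out ...]
7 [332. 188.] 1264 [0.535 0.1   0.017] [0.469 0.063 0.007] [0.594 0.171 0.076]
side tray_floor 0.57 [310. 272.] 2264 [ 0.512 -0.16   0.005] [ 0.443 -0.23  -0.   ] [ 0.582 -0.091  0.014]
side tray_floor 0.21 [389. 230.] 822 [ 0.71  -0.014  0.048] [ 0.677 -0.063  0.001] [0.74  0.004 0.091]
side bottle_c 0.72 [320. 110.] 478 [0.459 0.344 0.066] [0.433 0.332 0.007] [0.483 0.378 0.105]
side beaker_small 0.96 [389. 229.] 787 [ 0.71  -0.013  0.048] [ 0.678 -0.063  0.001] [0.739 0.004 0.091]
side beaker_small 0.24 [238. 354.] 2457 [ 0.384 -0.415  0.06 ] [ 0.345 -0.483  0.003] [ 0.422 -0.343  0.066]
side plate_0 0.96 [367. 302.] 896 [ 0.668 -0.219  0.015] [ 0.63  -0.257  0.01 ] [ 0.706 -0.179  0.019]
```

View pics/top0.png

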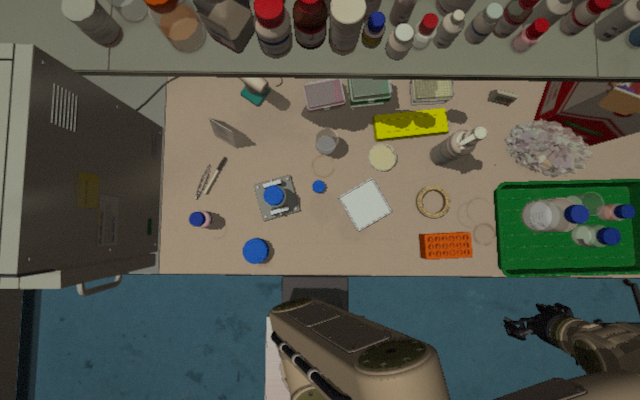

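View pics/side0.png

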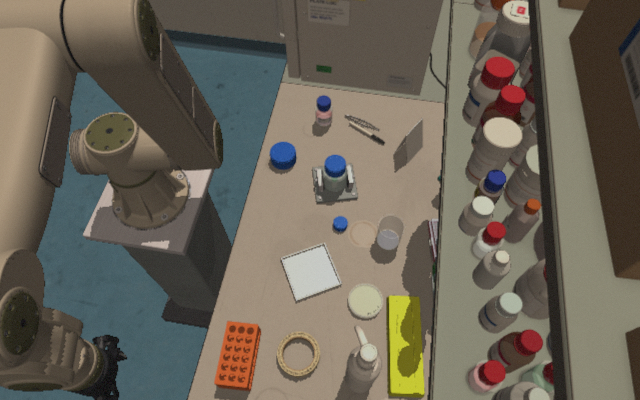

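```bash
python3 - <<'E'
from h import *
from scipy.optimize import least_squares
for n in ['top','side']:
    p=shot(n); P,u,v=cloud(p)
    m=(abs(P[:,0]-.53)<.06)&(abs(P[:,1]-.127)<.06)&(P[:,2]>.106)&(P[:,2]<.13)
    Q=P[m]; c,r=cv2.minEnclosingCircle(Q[:,:2].astype(np.float32)); print(n,m.sum(),np.round(c,4),round(r,4),np.median(Q[:,2]),Q.mean(0))
    m=(abs(P[:,0]-.53)<.12)&(abs(P[:,1]-.127)<.12)&(P[:,2]>.02)&(P[:,2]<.08)
    Q=P[m]; print('clampz',np.histogram(Q[:,2],12))
    m=(abs(P[:,0]-.514)<.09)&(abs(P[:,1]+.159)<.09)&(P[:,2]>.0075)&(P[:,2]<.02)
    print('tray',cv2.minAreaRect(P[m][:,:2].astype(np.float32)))
E
```

```text
top 320 [0.5313 0.1303] 0.0303 0.11232235433524063 [0.53171132 0.13004883 0.11239835]
clampz (array([ 17,   4,  10,  16,  70, 108,  10,   4,   5,  25,  50,  23]), array([0.0202013 , 0.02516209, 0.03012287, 0.03508365, 0.04004443,
       0.04500521, 0.04996599, 0.05492677, 0.05988755, 0.06484833,
       0.06980912, 0.0747699 , 0.07973068]))
tray ((0.5137795805931091, -0.15840160846710205), (0.13017112016677856, 0.130095437169075), 30.839759826660156)
side 318 [0.5295 0.129 ] 0.0325 0.11308827957893386 [0.5317693  0.12688538 0.11288215]
clampz (array([ 45,  36,  41,  44,  75, 136,  25,  32,  21,  38,  53,  55]), array([0.0204374 , 0.02538171, 0.03032602, 0.03527033, 0.04021464,
       0.04515896, 0.05010327, 0.05504758, 0.05999189, 0.06493621,
       0.06988052, 0.07482483, 0.07976914]))
tray ((0.5054771304130554, -0.16081765294075012), (0.17895419895648956, 0.1648903638124466), 9.854231834411621)
```

The top view shows the jar's cap at about (274,196), with a larger loose cap at (256,252) and a smaller one at (319,187). The tray is at (365,205). The side view shows the same jar cap at (334,165) and the tray at (310,272). The jar cap measures 60 mm across and its top is at 0.113 m, which fits the middle-sized cap. Its centre is about (0.5315, 0.1287).

Request:
{"op": "move_arm", "data": {"deltas": [-1, 0.027, -0.0245, 0.003, 0, 0, 0, -1, 0.027, -0.0245, 0.003, 0, 0, 0, -1, 0.027, -0.0245, 0.003, 0, 0, 0, -1, 0.027, -0.0245, 0.003, 0, 0, 0, -1, 0.027, -0.0245, 0.003, 0, 0, 0, -1, 0.027, -0.0245, 0.003, 0, 0, 0, -1, 0.027, -0.0245, 0.003, 0, 0, 0, -1, 0.027, -0.0245, 0.003, 0, 0, 0, -1, 0.027, -0.0245, 0.003, 0, 0, 0, -1, 0.027, -0.0245, 0.003, 0, 0, 0], "squeeze": 25}}

```text
clock: 2.15
tcp_pos: [0.3764, -0.2002, 0.2124]
orientation: [0.0, 0.981, 0.196, 0.0]
wrist_force: [0.7, 0.1, -0.1]
finger_gap: 0.0856
```

Request:
{"op": "move_arm", "data": {"deltas": [-1, 0.027, -0.0245, 0.003, 0, 0, 0, -1, 0.027, -0.0245, 0.003, 0, 0, 0, -1, 0.027, -0.0245, 0.003, 0, 0, 0, -1, 0.027, -0.0245, 0.003, 0, 0, 0, -1, 0.027, -0.0245, 0.003, 0, 0, 0, -1, 0.027, -0.0245, 0.003, 0, 0, 0, -1, 0.027, -0.0245, 0.003, 0, 0, 0, -1, 0.027, -0.0245, 0.003, 0, 0, 0, -1, 0.027, -0.0245, 0.003, 0, 0, 0, -1, 0.027, -0.0245, 0.003, 0, 0, 0]}}

```text
clock: 3.4
tcp_pos: [0.5318, 0.1298, 0.1823]
orientation: [0.0, 0.981, 0.196, 0.0]
wrist_force: [-0.1, -0.7, 0.5]
finger_gap: 0.0853
```

Request:
{"op": "move_arm", "data": {"deltas": [-1, 0, 0, 0, 0, 0, 0, -1, 0, 0, 0, 0, 0, 0]}}

```text
clock: 3.65
tcp_pos: [0.5309, 0.1285, 0.1821]
orientation: [0.0, 0.981, 0.196, -0.0]
wrist_force: [0.1, -0.6, -0.5]
finger_gap: 0.0855
```

```bash
cat > st.py <<'E'
from h import *
from scipy.spatial.transform import Rotation as Rot
def st(c=(0.5315,0.1287)):
    s=env.get_state(); q=s['orientation']; R=Rot.from_quat([q[1],q[2],q[3],q[0]]).as_matrix()
    print('t',round(s['clock'],2),'tcp',np.round(s['tcp_pos'],4),'yaw',round(np.degrees(np.arctan2(R[1,0],R[0,0])),2),'zax',np.round(R[:,2],4),'q1,6',np.round(np.degrees(s['joint_pos'][[0,5]]),1),'F',np.round(s['wrist_force'],2),'Ftool',np.round(R.T@s['wrist_force'],2),'M',np.round(s['ft_torque'],2),'gap',round(s['finger_gap'],4))
    d=np.array([c[0],c[1],s['tcp_pos'][2]])-s['tcp_pos']; print('tool-delta to axis',np.round(R.T@d,4))
if __name__=='__main__': st()
E
python3 - <<'E'
from st import *
st()
for n in ['side','top']:
    p=shot(n)
    c=proj(p,[[.5315,.1287,.12]])[0].astype(int)
    im=p['img'][max(c[1]-75,0):c[1]+75,c[0]-95:c[0]+95]
    cv2.imwrite(f'pics/{n}1.png',cv2.cvtColor(cv2.resize(im,None,fx=4,fy=4,interpolation=2),cv2.COLOR_RGB2BGR))
E
```

```text
t 3.65 tcp [0.5309 0.1285 0.1821] yaw 22.58 zax [-7.e-04 -5.e-04 -1.e+00] q1,6 [  5.2 162.6] F [ 0.08 -0.58 -0.51] Ftool [-0.15  0.57  0.51] M [ 0.03  0.01 -0.05] gap 0.0855
tool-delta to axis [ 0.0006  0.     -0.    ]
```

View pics/side1.png

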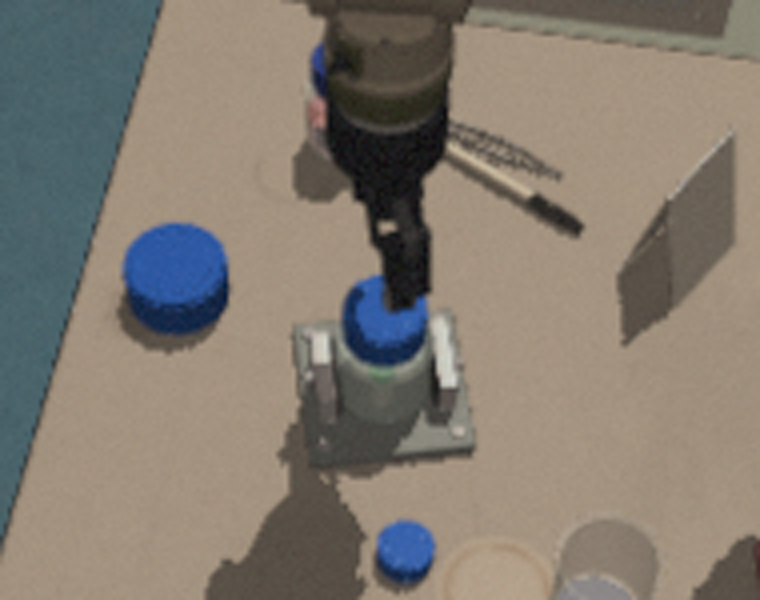

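View pics/top1.png

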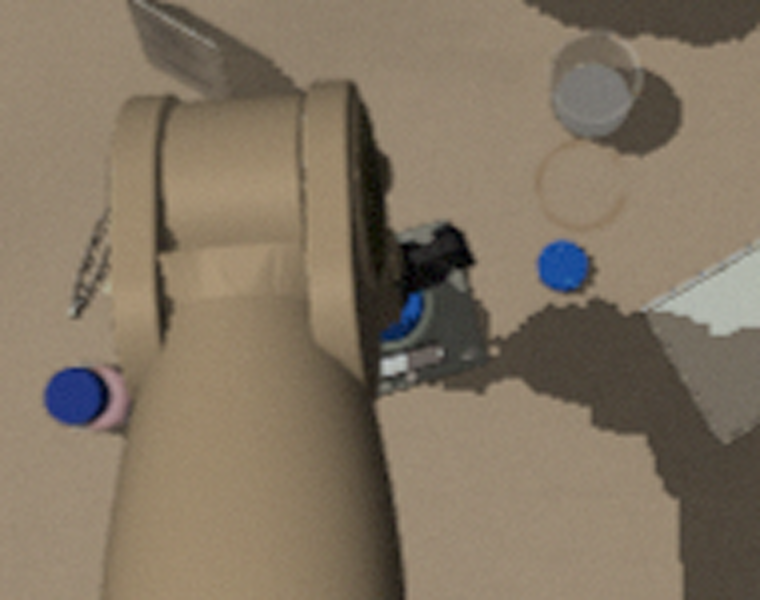

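The view is clear: the clamp posts are low, at about 45 mm, and the fingers straddle the cap at (385,310) in the enlarged side view. I'll descend and do a first light grip to centre on the cap by force.

Request:
{"op": "move_arm", "data": {"deltas": [-1, 0.0006, 0, 0.021, 0, 0, 0, -1, 0, 0, 0.021, 0, 0, 0, -1, 0, 0, 0.021, 0, 0, 0, -1, 0, 0, 0.015, 0, 0, 0, -1, 0, 0, 0.006, 0, 0, 0, -1, 0, 0, 0, 0, 0, 0, -1, 0, 0, 0, 0, 0, 0]}}

```text
clock: 4.62
tcp_pos: [0.5324, 0.1289, 0.099]
orientation: [0.0, 0.981, 0.196, 0.001]
wrist_force: [-0.1, -0.0, 0.5]
finger_gap: 0.085
```

```bash
python3 st.py
```

```text
t 4.62 tcp [0.5324 0.1289 0.099 ] yaw 22.56 zax [ 0.0013  0.     -1.    ] q1,6 [  5.2 162.7] F [-0.07 -0.02  0.52] Ftool [-0.07 -0.   -0.52] M [ 0.02 -0.03 -0.  ] gap 0.085
tool-delta to axis [-0.0009 -0.0002 -0.    ]
```

Request:
{"op": "move_arm", "data": {"deltas": [0.2, 0, 0, 0, 0, 0, 0, 0.6, 0, 0, 0, 0, 0, 0, 1, 0, 0, 0, 0, 0, 0, 1, 0, 0, 0, 0, 0, 0], "squeeze": 20}}

```text
clock: 5.12
tcp_pos: [0.532, 0.1299, 0.0991]
orientation: [-0.001, 0.981, 0.196, 0.001]
wrist_force: [-2.1, 4.0, 5.1]
finger_gap: 0.0604
```

```bash
python3 st.py
```

```text
t 5.12 tcp [0.532  0.1299 0.0991] yaw 22.61 zax [ 9.0e-04  1.9e-03 -1.0e+00] q1,6 [  5.3 162.7] F [-2.13  3.97  5.06] Ftool [-0.43 -4.49 -5.05] M [ 0.9   0.45 -0.03] gap 0.0604
tool-delta to axis [-0.0009  0.0009 -0.    ]
```

Request:
{"op": "move_arm", "data": {"deltas": [1, 0, -0.0012, -0.0005, 0, 0, 0, 1, 0, 0, 0, 0, 0, 0, 1, 0, 0, 0, 0, 0, 0]}}

```text
clock: 5.5
tcp_pos: [0.5319, 0.13, 0.0992]
orientation: [0.0, 0.981, 0.196, 0.001]
wrist_force: [-0.4, 0.8, 5.0]
finger_gap: 0.0599
```

```bash
python3 st.py
```

```text
t 5.5 tcp [0.5319 0.13   0.0992] yaw 22.56 zax [ 0.001  0.    -1.   ] q1,6 [  5.3 162.8] F [-0.39  0.75  5.03] Ftool [-0.06 -0.84 -5.04] M [0.36 0.03 0.01] gap 0.0599
tool-delta to axis [-0.0008  0.001  -0.    ]
```

Request:
{"op": "move_arm", "data": {"deltas": [1, 0, -0.0003, 0, 0, 0, 0, 1, 0, 0, -0.0004, 0, 0, -10, 1, 0, 0, -0.0004, 0, 0, -10, 1, 0, 0, -0.0004, 0, 0, -10, 1, 0, 0, -0.0004, 0, 0, -10, 1, 0, 0, -0.0004, 0, 0, -10, 1, 0, 0, -0.0004, 0, 0, -10, 1, 0, 0, -0.0004, 0, 0, -10, 1, 0, 0, -0.0004, 0, 0, -10, 1, 0, 0, -0.0004, 0, 0, -10], "squeeze": 30}}

```text
clock: 6.75
tcp_pos: [0.5324, 0.1299, 0.1028]
orientation: [0.001, 0.553, 0.833, 0.0]
wrist_force: [2.4, 0.1, 3.8]
finger_gap: 0.0597
```

```bash
python3 st.py
```

```text
t 6.75 tcp [0.5324 0.1299 0.1028] yaw 112.85 zax [ 2.2e-03 -7.0e-04 -1.0e+00] q1,6 [ 5.3 72.5] F [2.44 0.06 3.75] Ftool [-0.9   2.28 -3.75] M [-0.2  -0.6  -0.18] gap 0.0597
tool-delta to axis [-0.0007 -0.0013 -0.    ]
```

Request:
{"op": "move_arm", "data": {"deltas": [1, 0, 0.0007, -0.0004, 0, 0, -10, 1, 0, 0, -0.0004, 0, 0, -10, 1, 0, 0, -0.0004, 0, 0, -10, 1, 0, 0, -0.0004, 0, 0, -10, 1, 0, 0, -0.0005, 0, 0, -10, 1, 0, 0, -0.0004, 0, 0, -10, 1, 0, 0, -0.0004, 0, 0, -10, 1, 0, 0, -0.0004, 0, 0, -10, 1, 0, 0, -0.0005, 0, 0, -10, 1, 0, 0, -0.0004, 0, 0, -10]}}

```text
clock: 8.0
tcp_pos: [0.5335, 0.1311, 0.107]
orientation: [0.002, -0.283, 0.959, 0.0]
wrist_force: [2.3, 3.5, 2.2]
finger_gap: 0.0596
```

```bash
python3 st.py
```

```text
t 8.0 tcp [0.5335 0.1311 0.107 ] yaw -147.12 zax [ 0.003   0.0014 -1.    ] q1,6 [  5.4 -27.5] F [2.34 3.55 2.24] Ftool [-3.9   1.71 -2.23] M [ 0.8  -0.51 -0.17] gap 0.0596
tool-delta to axis [ 0.003  -0.0009 -0.    ]
```

Request:
{"op": "move_arm", "data": {"deltas": [1, -0.0012, 0.0005, -0.0004, 0, 0, -10, 1, 0, 0, -0.0004, 0, 0, -10, 1, 0, 0, -0.0004, 0, 0, -10, 1, 0, 0, -0.0004, 0, 0, -10, 1, 0, 0, -0.0005, 0, 0, -10, 1, 0, 0, -0.0004, 0, 0, -10, 1, 0, 0, -0.0004, 0, 0, -10, 1, 0, 0, -0.0004, 0, 0, -10, 1, 0, 0, -0.0005, 0, 0, -10, 1, 0, 0, -0.0004, 0, 0, -10]}}

```text
clock: 9.25
tcp_pos: [0.5328, 0.1317, 0.111]
orientation: [-0.0, 0.917, -0.4, 0.0]
wrist_force: [-0.6, 2.3, 5.2]
finger_gap: 0.0601
```

```bash
python3 st.py
```

```text
t 9.25 tcp [0.5328 0.1317 0.111 ] yaw -47.13 zax [ 3.e-04  2.e-04 -1.e+00] q1,6 [   5.5 -127.4] F [-0.57  2.35  5.22] Ftool [-2.1  -1.18 -5.22] M [ 0.37  0.33 -0.25] gap 0.0601
tool-delta to axis [ 0.0013  0.003  -0.    ]
```

Request:
{"op": "move_arm", "data": {"deltas": [1, -0.0006, -0.0004, -0.0008, 0, 0, -10, 1, 0, 0, -0.0006, 0, 0, -10, 1, 0, 0, -0.0004, 0, 0, -10, 1, 0, 0, -0.0004, 0, 0, -10, 1, 0, 0, 0, 0, 0, 0, 1, 0, 0, 0, 0, 0, 0]}}

```text
clock: 10.0
tcp_pos: [0.5324, 0.1319, 0.1128]
orientation: [0.001, 0.998, -0.066, -0.0]
wrist_force: [-0.9, -1.4, 2.8]
finger_gap: 0.0597
```

```bash
python3 - <<'E'
from st import *
st()
p=shot('side')
c=proj(p,[[.5315,.1287,.12]])[0].astype(int)
im=p['img'][max(c[1]-75,0):c[1]+75,c[0]-95:c[0]+95]
cv2.imwrite('pics/side2.png',cv2.cvtColor(cv2.resize(im,None,fx=4,fy=4,interpolation=2),cv2.COLOR_RGB2BGR))
E
```

```text
t 10.0 tcp [0.5324 0.1319 0.1128] yaw -7.62 zax [-4.e-04 -1.e-03 -1.e+00] q1,6 [   5.6 -166.8] F [-0.89 -1.41  2.83] Ftool [-0.69  1.52 -2.83] M [-0.33  0.14  0.01] gap 0.0597
tool-delta to axis [-0.0005  0.0033  0.    ]
```

View pics/side2.png

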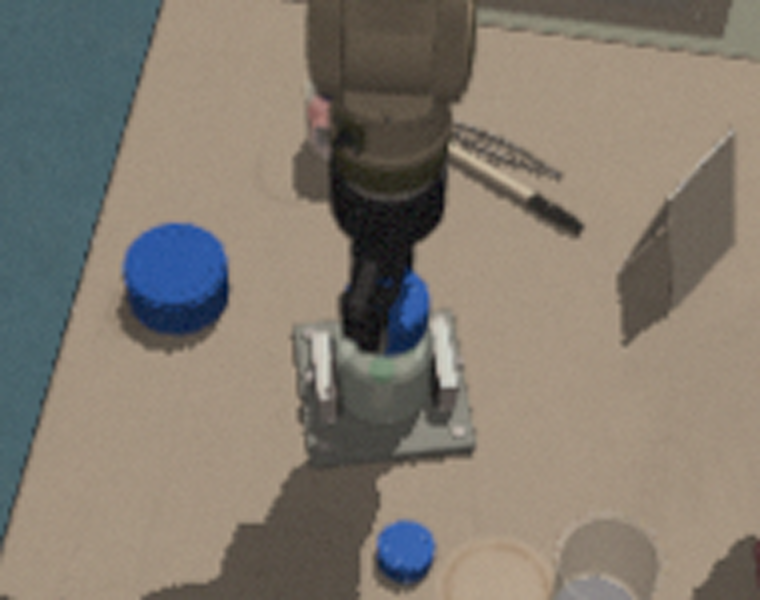

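The side view shows the cap, at (410,315) in the crop, has risen about 13 mm and is still upright on the neck. I'll open the jaws, turn back a half turn and regrasp.

Request:
{"op": "move_arm", "data": {"deltas": [-0.4, 0, 0, 0, 0, 0, 0, -1, 0, 0, 0, 0, 0, 0, -1, 0, 0, 0, 0, 0, 0, -1, 0, 0, 0, 0, 0, 10, -1, 0, 0, 0, 0, 0, 10, -1, 0, 0, 0, 0, 0, 10, -1, 0, 0, 0, 0, 0, 10, -1, 0, 0, 0, 0, 0, 10, -1, 0, 0, 0, 0, 0, 10, -1, 0, 0, 0, 0, 0, 10]}}

```text
clock: 11.3
tcp_pos: [0.5325, 0.1325, 0.1128]
orientation: [-0.0, 0.778, -0.628, -0.0]
wrist_force: [-0.2, -0.2, -0.2]
finger_gap: 0.0856
```

Request:
{"op": "move_arm", "data": {"deltas": [-1, 0, 0, 0, 0, 0, 10, -1, 0, 0, 0, 0, 0, 10, -1, 0, 0, 0, 0, 0, 10, -1, 0, 0, 0, 0, 0, 10, -1, 0, 0, 0, 0, 0, 10, -1, 0, 0, 0, 0, 0, 10, -1, 0, 0, 0, 0, 0, 10, -1, 0, 0, 0, 0, 0, 10, -1, 0, 0, 0, 0, 0, 10, -1, 0, 0, 0, 0, 0, 10]}}

```text
clock: 12.55
tcp_pos: [0.5326, 0.1325, 0.1128]
orientation: [-0.0, -0.019, 1.0, 0.0]
wrist_force: [0.0, 0.1, -0.3]
finger_gap: 0.0851
```

Request:
{"op": "move_arm", "data": {"deltas": [-1, 0, 0, 0, 0, 0, 10, -1, 0, 0, 0, 0, 0, 0, 0.3, 0, 0, 0, 0, 0, 0, 1, 0, 0, 0, 0, 0, 0, 1, 0, 0, 0, 0, 0, 0, 1, 0, 0, 0, 0, 0, 0], "squeeze": 30}}

```text
clock: 13.3
tcp_pos: [0.5325, 0.1322, 0.1132]
orientation: [0.0, 0.065, 0.998, -0.0]
wrist_force: [-1.1, -1.8, 3.3]
finger_gap: 0.0595
```

```bash
python3 st.py
```

```text
t 13.3 tcp [0.5325 0.1322 0.1132] yaw 172.58 zax [ 1.e-04 -3.e-04 -1.e+00] q1,6 [ 5.6 13. ] F [-1.15 -1.79  3.28] Ftool [ 0.91 -1.93 -3.28] M [-0.27  0.27  0.01] gap 0.0595
tool-delta to axis [ 0.0005 -0.0036  0.    ]
```

Request:
{"op": "move_arm", "data": {"deltas": [1, 0.0003, -0.0006, -0.0008, 0, 0, -10, 1, 0, 0, -0.0006, 0, 0, -10, 1, 0, 0, -0.0004, 0, 0, -10, 1, 0, 0, -0.0004, 0, 0, -10, 1, 0, 0, -0.0005, 0, 0, -10, 1, 0, 0, -0.0004, 0, 0, -10, 1, 0, 0, -0.0004, 0, 0, -10, 1, 0, 0, -0.0004, 0, 0, -10]}}

```text
clock: 14.3
tcp_pos: [0.5323, 0.1313, 0.1167]
orientation: [-0.0, -0.594, 0.804, -0.0]
wrist_force: [0.4, -1.7, 0.3]
finger_gap: 0.0596
```

```bash
python3 st.py
```

```text
t 14.3 tcp [0.5323 0.1313 0.1167] yaw -107.11 zax [ 2.e-04 -9.e-04 -1.e+00] q1,6 [  5.5 -67.4] F [ 0.37 -1.66  0.27] Ftool [ 1.48 -0.84 -0.27] M [-0.43 -0.05 -0.06] gap 0.0596
tool-delta to axis [0.0028 0.     0.    ]
```

Request:
{"op": "move_arm", "data": {"deltas": [1, 0, 0, -0.0004, 0, 0, -10, 1, 0, 0, -0.0004, 0, 0, -10, 1, 0, 0, -0.0004, 0, 0, -10, 1, 0, 0, -0.0004, 0, 0, -10, 1, 0, 0, -0.0004, 0, 0, -10, 1, 0, 0, -0.0004, 0, 0, -10, 1, 0, 0, 0, 0, 0, 0, 1, 0, 0, 0, 0, 0, 0]}}

```text
clock: 15.3
tcp_pos: [0.5327, 0.1316, 0.1193]
orientation: [-0.0, 0.915, -0.404, 0.001]
wrist_force: [0.7, -1.1, 0.2]
finger_gap: 0.0597
```

```bash
python3 st.py
```

```text
t 15.3 tcp [0.5327 0.1316 0.1193] yaw -47.6 zax [ 1.e-03 -4.e-04 -1.e+00] q1,6 [   5.5 -126.9] F [ 0.74 -1.08  0.22] Ftool [ 1.29  0.18 -0.21] M [-0.33 -0.45  0.04] gap 0.0597
tool-delta to axis [ 0.0013  0.0029 -0.    ]
```

Request:
{"op": "move_arm", "data": {"deltas": [1, 0, 0, -0.001, 0, 0, 0, 1, 0, 0, -0.001, 0, 0, 0, 1, 0, 0, 0, 0, 0, 0]}}

```text
clock: 15.68
tcp_pos: [0.532, 0.1315, 0.1212]
orientation: [0.0, 0.915, -0.403, -0.0]
wrist_force: [1.7, -2.7, -1.6]
finger_gap: 0.0598
```

```bash
python3 st.py
```

```text
t 15.68 tcp [0.532  0.1315 0.1212] yaw -47.47 zax [-3.e-04 -6.e-04 -1.e+00] q1,6 [   5.5 -127. ] F [ 1.71 -2.74 -1.62] Ftool [3.18 0.59 1.62] M [-0.73 -0.37  0.05] gap 0.0598
tool-delta to axis [0.0017 0.0023 0.    ]
```

Request:
{"op": "move_arm", "data": {"deltas": [1, 0.0008, 0.0002, 0, 0, 0, 0, 1, 0, 0, -0.001, 0, 0, 0, 1, 0, 0, -0.001, 0, 0, 0, 1, 0, 0, 0, 0, 0, 0]}}

```text
clock: 16.18
tcp_pos: [0.5324, 0.1314, 0.1234]
orientation: [-0.0, 0.916, -0.402, -0.0]
wrist_force: [0.1, -0.6, -0.7]
finger_gap: 0.0597
```

```bash
python3 st.py
```

```text
t 16.18 tcp [0.5324 0.1314 0.1234] yaw -47.42 zax [-1.e-04  6.e-04 -1.e+00] q1,6 [   5.5 -127.1] F [ 0.06 -0.63 -0.65] Ftool [0.51 0.39 0.65] M [-0.    0.02 -0.04] gap 0.0597
tool-delta to axis [ 0.0014  0.0025 -0.    ]
```

The vertical force is now −0.65 N, which matches the cap's own weight, so the thread is free. I'll lift it clear.

Request:
{"op": "move_arm", "data": {"deltas": [1, 0, 0, -0.004, 0, 0, 0, 1, 0, 0, -0.008, 0, 0, 0, 1, 0, 0, -0.01, 0, 0, 0, 1, 0, 0, -0.012, 0, 0, 0, 1, 0, 0, -0.012, 0, 0, 0, 1, 0, 0, -0.01, 0, 0, 0, 1, 0, 0, -0.004, 0, 0, 0, 1, 0, 0, 0, 0, 0, 0]}}

```text
clock: 17.18
tcp_pos: [0.5327, 0.131, 0.1835]
orientation: [-0.0, 0.916, -0.402, 0.0]
wrist_force: [1.3, 0.0, -0.8]
finger_gap: 0.0595
```

```bash
python3 - <<'E'
from st import *
st()
p=shot('side')
c=proj(p,[[.5315,.1287,.15]])[0].astype(int)
im=p['img'][max(c[1]-75,0):c[1]+75,c[0]-95:c[0]+95]
cv2.imwrite('pics/side3.png',cv2.cvtColor(cv2.resize(im,None,fx=4,fy=4,interpolation=2),cv2.COLOR_RGB2BGR))
E
```

```text
t 17.18 tcp [0.5327 0.131  0.1835] yaw -47.44 zax [ 5.e-04 -1.e-04 -1.e+00] q1,6 [   5.4 -127.1] F [ 1.25  0.03 -0.84] Ftool [ 0.82 -0.94  0.84] M [-0.02 -0.   -0.02] gap 0.0595
tool-delta to axis [ 0.0009  0.0025 -0.    ]
```

View pics/side3.png

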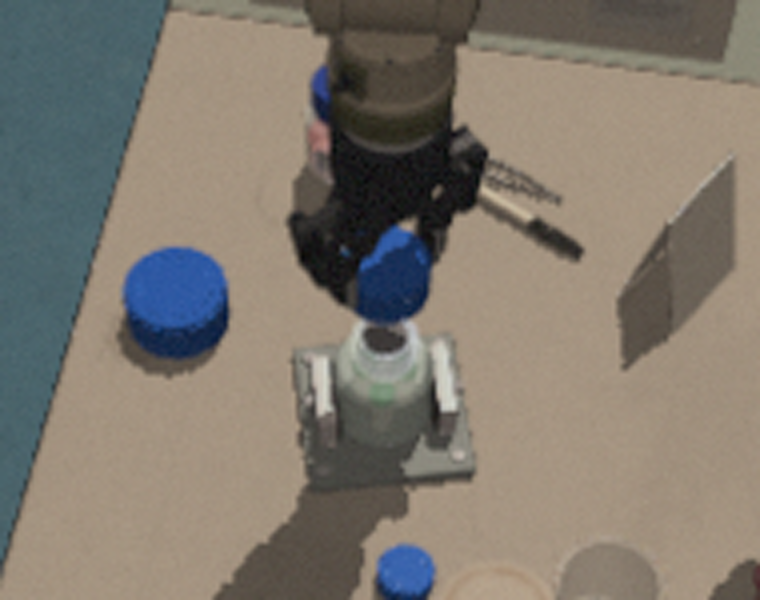

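The cap, at (395,275) in the crop, is off the open jar neck at (385,335) and held upright. Next I'll carry it to the tray.

Request:
{"op": "move_arm", "data": {"deltas": [1, 0.01, 0.0105, 0, 0, 0, 0, 1, 0.02, 0.021, 0, 0, 0, 0, 1, 0.0225, 0.0235, 0, 0, 0, 0, 1, 0.0225, 0.0235, 0, 0, 0, 0, 1, 0.0225, 0.0235, 0, 0, 0, 0, 1, 0.0225, 0.0235, 0, 0, 0, 0, 1, 0.0225, 0.0235, 0, 0, 0, 0, 1, 0.0225, 0.0235, 0, 0, 0, 0, 1, 0.02, 0.021, 0, 0, 0, 0, 1, 0.0163, 0.0167, 0, 0, 0, 0]}}

```text
clock: 18.48
tcp_pos: [0.513, -0.1613, 0.1828]
orientation: [0.0, 0.915, -0.403, -0.0]
wrist_force: [0.4, -0.5, 0.1]
finger_gap: 0.0596
```

Request:
{"op": "move_arm", "data": {"deltas": [1, 0, 0, 0.02, 0, 0, 0, 1, 0, 0, 0.03, 0, 0, 0, 1, 0, 0, 0.03, 0, 0, 0, 1, 0, 0, 0.03, 0, 0, 0, 1, 0, 0, 0.01, 0, 0, 0, 1, 0, 0, 0, 0, 0, 0, 1, 0, 0, 0, 0, 0, 0]}}

```text
clock: 19.35
tcp_pos: [0.5147, -0.16, 0.0645]
orientation: [0.0, 0.916, -0.402, 0.001]
wrist_force: [1.0, -0.6, -0.7]
finger_gap: 0.0596
```

```bash
python3 - <<'E'
from st import *
st((.5138,-.1584))
p=shot('side')
c=proj(p,[[.5138,-.159,.03]])[0].astype(int)
im=p['img'][max(c[1]-75,0):c[1]+75,c[0]-95:c[0]+95]
cv2.imwrite('pics/side4.png',cv2.cvtColor(cv2.resize(im,None,fx=4,fy=4,interpolation=2),cv2.COLOR_RGB2BGR))
P,u,v=cloud(p)
rgb=p['img'][v,u].astype(int)
m=(rgb[:,2]>rgb[:,0]+40)&(np.hypot(P[:,0]-.514,P[:,1]+.159)<.06); print(m.sum(),np.percentile(P[m],[2,50,98],axis=0))
E
```

```text
t 19.35 tcp [ 0.5147 -0.16    0.0645] yaw -47.44 zax [ 0.0018 -0.001  -1.    ] q1,6 [ -25.8 -158.4] F [ 1.01 -0.55 -0.75] Ftool [ 1.09 -0.37  0.75] M [ 0.01 -0.01  0.04] gap 0.0596
tool-delta to axis [-0.0018 -0.0004 -0.    ]
259 [[ 0.49984512 -0.19122617  0.05921372]
 [ 0.52200873 -0.17385813  0.07740847]
 [ 0.54001999 -0.14632271  0.08347626]]
```

View pics/side4.png

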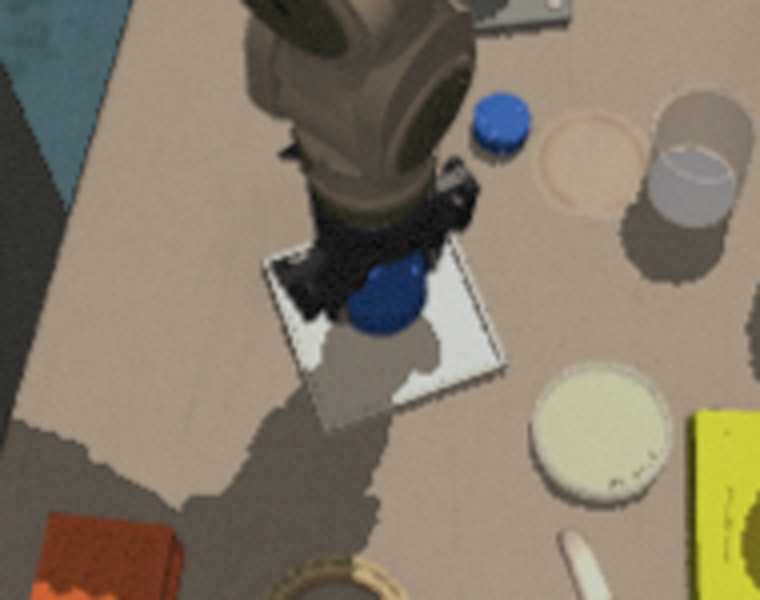

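The cap, at (385,295) in the crop, is level above the middle of the tray. I'll lower it, taking the last millimetres slowly.

Request:
{"op": "move_arm", "data": {"deltas": [1, 0, 0, 0.012, 0, 0, 0, 1, 0, 0, 0.012, 0, 0, 0, 1, 0, 0, 0.009, 0, 0, 0, 1, 0, 0, 0.006, 0, 0, 0, 1, 0, 0, 0.001, 0, 0, 0, 1, 0, 0, 0.001, 0, 0, 0, 1, 0, 0, 0.001, 0, 0, 0, 1, 0, 0, 0, 0, 0, 0]}}

```text
clock: 20.4
tcp_pos: [0.5142, -0.1596, 0.0216]
orientation: [0.0, 0.916, -0.402, 0.0]
wrist_force: [0.2, -0.5, 1.6]
finger_gap: 0.0596
```

```bash
python3 -c "
from st import *
st((.5138,-.1584))"
```

```text
t 20.4 tcp [ 0.5142 -0.1596  0.0216] yaw -47.44 zax [ 7.e-04 -4.e-04 -1.e+00] q1,6 [ -25.8 -158.3] F [ 0.25 -0.47  1.59] Ftool [ 0.52  0.13 -1.59] M [0.04 0.06 0.02] gap 0.0596
tool-delta to axis [-0.0011 -0.0005 -0.    ]
```

Request:
{"op": "move_arm", "data": {"deltas": [1, 0, 0, 0.0005, 0, 0, 0, 1, 0, 0, 0, 0, 0, 0, 0.2, 0, 0, 0, 0, 0, 0, -0.4, 0, 0, 0, 0, 0, 0, -0.8, 0, 0, 0, 0, 0, 0, -1, 0, 0, 0, 0, 0, 0, -1, 0, 0, 0, 0, 0, 0], "squeeze": 20}}

```text
clock: 21.28
tcp_pos: [0.5138, -0.1594, 0.0206]
orientation: [0.0, 0.916, -0.402, -0.0]
wrist_force: [0.0, 0.6, 0.1]
finger_gap: 0.085
```

```bash
python3 -c "
from st import *
st((.5138,-.1584))"
```

```text
t 21.27 tcp [ 0.5138 -0.1594  0.0206] yaw -47.44 zax [-2.e-04  0.e+00 -1.e+00] q1,6 [ -25.8 -158.3] F [0.   0.56 0.11] Ftool [-0.41 -0.38 -0.11] M [ 0.01 -0.04 -0.01] gap 0.085
tool-delta to axis [-0.0007 -0.0007  0.    ]
```

Request:
{"op": "move_arm", "data": {"deltas": [-1, 0, 0, -0.005, 0, 0, 0, -1, 0, 0, -0.015, 0, 0, 0, -1, 0, 0, -0.03, 0, 0, 0, -1, 0, 0, -0.04, 0, 0, 0, -1, 0, 0, -0.04, 0, 0, 0, -1, 0, 0, -0.04, 0, 0, 0, -1, 0, 0, -0.02, 0, 0, 0, -1, 0, 0, 0, 0, 0, 0, -1, 0, 0, 0, 0, 0, 0]}}

```text
clock: 22.4
tcp_pos: [0.5135, -0.1592, 0.2103]
orientation: [0.0, 0.916, -0.402, -0.0]
wrist_force: [0.2, 0.0, -0.3]
finger_gap: 0.0853
```

```bash
python3 - <<'E'
from st import *
st((.5138,-.1584))
for n in ['side','top']:
    p=shot(n); save(p,n+'5.png')
    P,u,v=cloud(p); rgb=p['img'][v,u].astype(int)
    m=(rgb[:,2]>rgb[:,0]+40)&(np.hypot(P[:,0]-.514,P[:,1]+.159)<.08)&(P[:,2]<.06); 
    if m.sum()>20:
        print(n,m.sum(),np.percentile(P[m],[2,50,98],axis=0).round(4))
        Q=P[m&(P[:,2]>.03)]; A=np.c_[Q[:,:2],np.ones(len(Q))]; k,_,_,_=np.linalg.lstsq(A,Q[:,2],rcond=None)
        print('top z',np.median(Q[:,2]),'slope',k[:2],cv2.minEnclosingCircle(Q[:,:2].astype(np.float32)))
    for th in ['bottle_c','beaker_small','rack_orange','plate_0']:
        r=imaging.cut_out(p,th)
        if r:
            Q,_,_=cloud(p,r[0]['mask']); print(n,th,round(r[0]['confidence'],2),np.median(Q,0).round(3))
E
```

```text
t 22.4 tcp [ 0.5135 -0.1592  0.2103] yaw -47.44 zax [-6.e-04  2.e-04 -1.e+00] q1,6 [ -25.8 -158.3] F [ 0.22  0.04 -0.34] Ftool [ 0.12 -0.18  0.34] M [0.01 0.04 0.02] gap 0.0853
tool-delta to axis [-0.0004 -0.0008 -0.    ]
side 425 [[ 0.4853 -0.1893  0.016 ]
 [ 0.5133 -0.1628  0.0347]
 [ 0.5392 -0.1332  0.0399]]
top z 0.03503554603565008 slope [0.00011967 0.00135738] ((0.5120753645896912, -0.1605963110923767), 0.030699096620082855)
side beaker_small 0.57 [ 0.71  -0.012  0.047]
side rack_orange 0.84 [ 0.384 -0.414  0.06 ]
side plate_0 0.89 [ 0.669 -0.219  0.015]
top 226 [[ 0.4873 -0.1772  0.0177]
 [ 0.5099 -0.1517  0.0342]
 [ 0.5413 -0.1304  0.0395]]
top z 0.03447371078404104 slope [ 0.00847781 -0.0189916 ] ((0.5130062699317932, -0.15820370614528656), 0.02961120195686817)
top bottle_c 0.58 [0.458 0.35  0.091]
top beaker_small 0.82 [ 0.721 -0.029  0.027]
top rack_orange 0.61 [ 0.381 -0.428  0.059]
top plate_0 0.69 [ 0.673 -0.21   0.014]
```

View pics/side5.png

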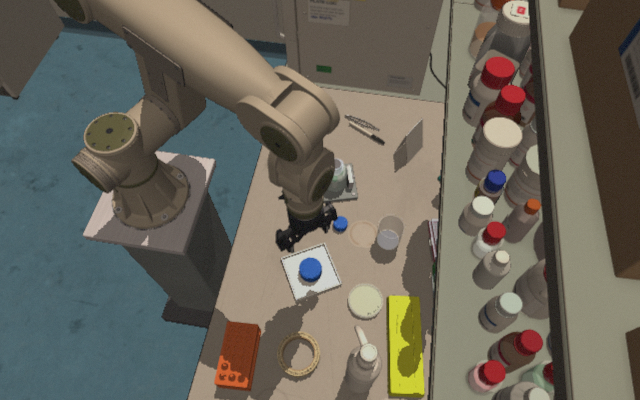

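The side view shows the cap in the middle of the tray at (311,270). Its top is at 0.035 m (4 + 31 mm expected) and level. The gripper is well clear above, and the bystanders haven't moved.

```bash
python3 -c "
from h import *
order.hand_in()"
```

```text
the job is handed in; nothing more can be done
```

I unscrewed the jar's blue cap, lifted it off and set it down flat in the white tray. The job was handed in at about 22.5 s, and no verdict is reported.

- **Unscrewing:** I turned the cap about 470° anticlockwise with one regrasp, following its rise up the thread. Wrist forces at the check readings stayed at or below about 7 N. After 330° the gripper had risen 13.6 mm, and the side picture showed the cap still upright on the neck. I tested with a small pull, and only the cap's weight (about 0.65 N) was left, so I lifted it off.
- **Placing:** The cap touched the tray floor at about 1.6 N. I then opened the fingers and raised the gripper about 190 mm clear.
- **Last checks:** The cap's centre is within about 3 mm of the tray's centre, and its top is at 0.0345–0.035 m, against 0.035 m expected.
    - **Level:** The side camera showed no tilt. The top camera's fit gave about 0.02 rad, but the arm partly hid the cap there.
    - **Bystanders:** The beaker read the same as at the start. The bottle was within 1 mm, seen only from above. The dish was within about 8 mm and the rack within about 20 mm, each largest from the top camera. The side camera puts those two within 1 mm, so I take the larger figures to come from the arm partly hiding them.

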